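# Put the sharpening stone back in its case

## Task

The flat sharpening stone lies between the rails of its drying stand, where it cannot be gripped: slide it along to the robot's left until its left end sticks out past the stand's left edge, take it by that end, lift it off and lay it flat on the counter. Let go, take it again by its middle, and put it down in its snug wooden case, flat on the case floor. Leave the tin, the small bowl and the wooden stamp where they stand.

Things in the scene. Friction and masses are not known exactly. Their poses are not given: they have to be found in the camera images.
- stone: The sharpening stone: a loose flat grey slab, 110 mm long (its x axis) by 60 mm wide (y) by 8 mm thick, 0.12 kg give or take. Its origin is the centre of its underside.
- stone_center (a point): Centre of the sharpening stone, half-way up its thickness; x along the stone's length, y across it, z up.
- stand: Drying stand of light wood, fixed to the counter: a level board 150 mm long (x) by 82 mm wide (y), its top (the channel floor) 40 mm above the counter, with a 10 mm high rail along each long side. The rails are 64 mm apart: the stone has 2 mm of play on each side and no finger fits beside it. Both ends of the channel are open. Origin: centre of its underside; x runs to the back.
- stand_edge (a point): Middle of the stand's front edge (its left end, seen from the robot), at the channel floor. +x runs from it along the channel to the back end, 150 mm away; -x points out past the open front, roughly to the robot's left. At the start the stone's front end lies 12 to 28 mm inside this edge. The stone slides easily (about 1 N) when its back end is pushed towards -x; with more than half of it out it would tip off.
- case: Case of darker wood, fixed to the counter: a shallow open tray, 131 x 81 mm outside, 115 (x) by 65 mm (y) inside, so the stone has 2.5 mm of play on every side. Walls 8 mm thick, 15 mm high over the counter. The middle of both long walls has a finger notch 46 mm long, down to the inner floor. Origin: centre of its underside.
- case_floor (a point): Centre of the case's inner floor, 5 mm above the counter, 10 mm below the wall tops; x along the case, y across. The stone may lie in it either way round. Case and stand may trade places; they stand side by side one to the left and one to the right, with free counter between and in front of them. Wall cabinets hang over the back of the counter.
- tin: Bystander: small dark green round tin, 66 mm across, 45 mm high, loose; origin at the centre of its underside.
- bowl: Bystander: small beige pinch bowl, 71 mm across, 30 mm high, loose; origin at the centre of its underside.
- stamp: Bystander: brown wooden hand stamp, 28 mm across, 62 mm high, loose; origin at the centre of its underside.
There are look-alikes about, which are no part of the job. What is shaped like the case but pink is not meant.

How it is judged:
By the outcome, as a careful person would: the job done as asked, in the order asked, and still so for the second after the job is handed in, with the robot touching nothing.
It also fails if it takes over 64 s, if anything falls off the work surface, if the arm or the gripper's body presses on something with over 40 N, if the wrist force passes 120 N, or if a joint passes its speed limit or range.

## Robot

A 6-joint arm with a two-finger parallel gripper is mounted at the origin on a cart in front of the work surface, level with it; the furniture and walls round the work are solid. World frame = base frame: x ahead of the robot, y to its left, z up, the work surface at z = 0. Lengths are in m, angles in rad, forces in N, time in s.
With the tool pointing down it reaches from about 0.25 to 0.775 m from the base axis. Payload 4 kg.
Tool frame: the origin (TCP) lies midway between the tips of the shut fingers; the grasp point (between the pads) lies 19 mm behind it; z points along the fingers, y is the direction in which the jaws open and shut (so a half turn about z gives the same grasp; the last joint's range is limited). The gripper opens to 94 mm and grips with 3 to 60 N. Pads are 16 mm wide; open, the fingers measure 119 mm over their backs; the gripper's body (75 mm by 177 mm) begins 78 mm behind the grasp point.
Start: joints at [1.096, 0.087, 1.371, -0, 1.684, -0.103], TCP at [0.2, 0.512, 0.206] pointing down, gripper open.
Joint ranges: [-3.1, 3.1], [-0.76, 2.03], [0.27, 2.55], [-1.08, 4.22], [0.17, 2.65], [-2.57, 2.57]. Speed limits (rad/s): [2.79, 2.79, 3.14, 3.14, 3.14, 3.14].

## Interface

Orientations are given as [roll, pitch, yaw] about the fixed x, y, z axes, in that order (R = Rz(yaw) Ry(pitch) Rx(roll)).
In Python, from bench import robot gives the robot as it stands.
- The arm moves only by the tool servo_tool, never from a script. Its argument "rows" is a list of rows, each a list of 2 entries, a list of its own where there are three numbers: the shift along the tool's x, y, z normalised to -1 to 1, where 1 is 0.08 m, then the turn about the tool's z normalised to -1 to 1, where 1 is pi/2 rad. A call has 1 to 12 rows; each row is the pose to reach, as a shift and turn from the pose commanded when the call began, along the tool's axes at that moment; what a row does not reach only later rows make up. A row lasts 1/12 s, in which the tool goes at most 41.7 mm and 7.16 degrees, less where a joint would pass 70% of its speed; a pose out of reach is approached as far as the arm can. A call with a number of a shift or a turn outside -1 to 1 is refused whole. A call with a gripper value outside its range is refused whole. "grip" is the closure, from -1 (fully open) to 1 (shut), set as the call begins (left out, the last holds). The fingers move at their own pace and stop on an object; the grip force is fixed at half the most. Time passes only in rows, so rows that repeat a pose let the fingers close. It gives the time, the measured TCP pose, the force and the opening at its end, in the units of the state.
- robot.get_obs(): the state, without advancing time (a new reading comes with each control period).
- robot.snapshot(name): name is "side" or "top"; returns a dict with "pixels" (400x640x3 uint8, red, green, blue), "camera_matrix" (3x3 intrinsics, pixels), "world_from_camera" (4x4, takes a point from camera to world coordinates). Camera axes: x right, y down, z forward; pixel columns grow to the right and rows downward; lengths in m; the calibration is good to about 2 mm. A picture is of the moment at which its call begins. There is no depth.
- robot.close_job(): hands the job in, once; it reports no verdict.
The state is a dict: "time": time; "joint_positions": joint angles; "qvel": joint speeds; "joint_torque": joint torques, N m; "tool_pos": TCP position; "ee_rot": TCP orientation; "wrist_force": force on the tool from outside, world axes, zero at the start; "wrist_torque": the same for the moment, N m; "width": finger opening in m.
Only numpy, scipy, OpenCV 4.12 (cv2) and the standard library are available. Lean on these libraries where they do the work, as an engineer would, in place of code of your own. Each camera call takes 0.05 s, during which the arm holds its last target.

## Working session

There is one attempt and no reset: what is moved stays moved. The work goes in short steps, Python scripts to look and compute and a tool call to move; the robot and the scene stay as the last step left them, time stands still between calls to the robot, and variables do not carry over. Pictures are saved under pics/ and viewed, and the job is handed in when it is done.

Besides the shell and the picture viewer there is one more tool, called after "Call:" as name(argument=value, ...) on one line, values as JSON. servo_tool: Moves the arm, as the interface text tells. Its arguments: {"type":"object","properties":{"rows":{"type":"array"},"grip":{"type":"number"}},"required":["rows"]}

```bash
mkdir -p pics; ls
python3 - <<'E'
from bench import robot
import cv2,numpy as np
for n in("side","top"):
    s=robot.snapshot(n);cv2.imwrite(f"pics/{n}0.png",s["pixels"][:,:,::-1]);print(n,s["camera_matrix"].tolist(),np.round(s["world_from_camera"],4).tolist())
print(robot.get_obs())
E
```

```text
pics
side [[449.24006037912704, 0.0, 323.29775817810383], [0.0, 449.24006037912704, 197.49483191704624], [0.0, 0.0, 1.0]] [[0.9976, -0.0532, 0.0435, 0.4726], [-0.0672, -0.6223, 0.7799, -1.0245], [-0.0144, -0.781, -0.6244, 0.9676], [0.0, 0.0, 0.0, 1.0]]
top [[486.7721504727325, 0.0, 313.71946964990366], [0.0, 486.7721504727325, 205.7219853748733], [0.0, 0.0, 1.0]] [[0.223, -0.932, 0.2857, 0.0647], [-0.9748, -0.212, 0.0695, -0.0385], [-0.0042, -0.294, -0.9558, 1.6652], [0.0, 0.0, 0.0, 1.0]]
{'time': 0.1, 'joint_positions': array([ 1.09591411e+00,  8.79033131e-02,  1.37211078e+00, -1.34015870e-05,
        1.68360140e+00, -1.03104024e-01]), 'qvel': array([-0.0007682 , -0.00067307, -0.00410466, -0.00123861, -0.00079428,
        0.00018106]), 'joint_torque': array([ 1.48915555e-03, -3.41251159e+01, -3.03301978e+01,  7.19711487e-02,
        3.04840459e-02, -1.11843360e-04]), 'tool_pos': array([0.19958086, 0.51197426, 0.2044052 ]), 'ee_rot': array([-3.13957918e+00, -1.94944809e-04,  2.76981277e+00]), 'wrist_force': array([-0.433772  , -0.0648322 , -0.16549601]), 'wrist_torque': array([-0.0260326 , -0.02556235, -0.04652204]), 'width': 0.09398191638621882}
```

View pics/side0.png

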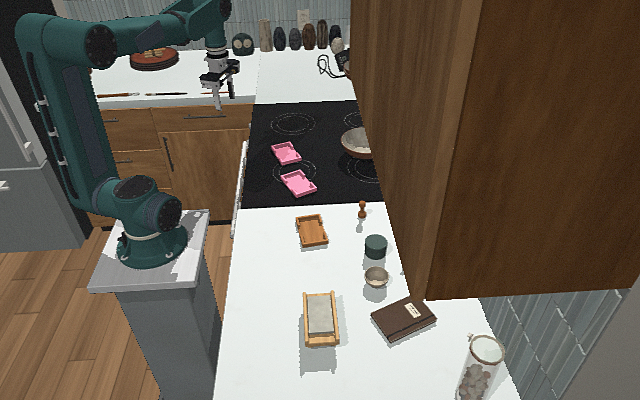

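View pics/top0.png

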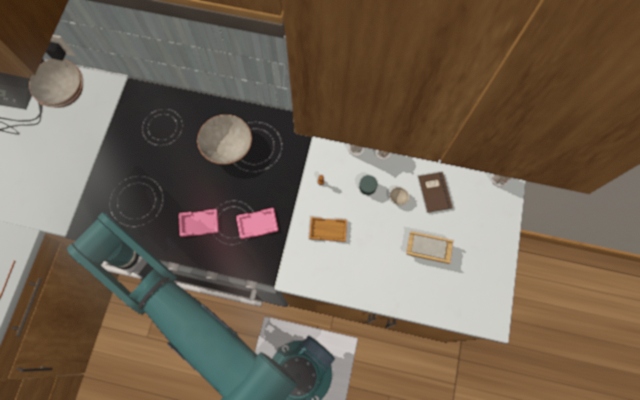

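Candidates for the case: brown tray at side (311,231) / top (328,229); pink trays at side (286,153) and (298,183) are ruled out by colour. Stone: grey slab in the light-wood stand at side (320,313) / top (430,246); the dark book at side (403,318) is something else. I'll check these in close crops.

Run:
```python
import cv2,numpy as np
a=cv2.imread("pics/side0.png")[200:360,280:400];b=cv2.imread("pics/top0.png")[160:280,290:470]
cv2.imwrite("pics/c1.png",cv2.resize(a,None,fx=3.6,fy=3.6,interpolation=2));cv2.imwrite("pics/c2.png",cv2.resize(b,None,fx=4,fy=4,interpolation=2))
```

```text
(no output)
```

View pics/c1.png

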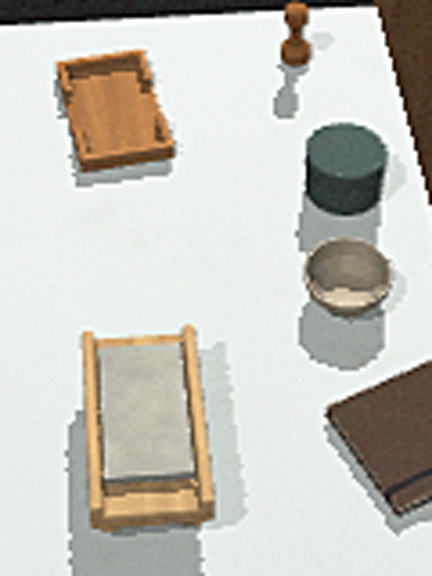

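View pics/c2.png

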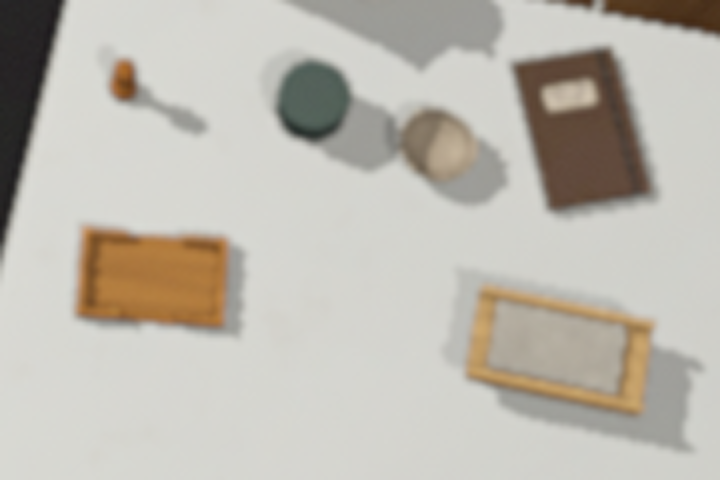

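The crops confirm both choices: a grey stone in the light-wood stand, and a brown notched tray as the case. Next I'll measure them.

```bash
cat > h.py <<'E'
import cv2,numpy as np
from bench import robot
def ray(s,uv,z):
    K=s["camera_matrix"];T=s["world_from_camera"]
    uv=np.atleast_2d(uv).astype(float)
    d=np.c_[uv,np.ones(len(uv))]@np.linalg.inv(K).T@T[:3,:3].T
    o=T[:3,3];t=(z-o[2])/d[:,2]
    return o+d*t[:,None]
def proj(s,p):
    T=np.linalg.inv(s["world_from_camera"]);q=np.atleast_2d(p)@T[:3,:3].T+T[:3,3]
    q=q@s["camera_matrix"].T;return q[:,:2]/q[:,2:]
def snap(n,f=None):
    s=robot.snapshot(n)
    if f: cv2.imwrite(f"pics/{f}.png",s["pixels"][:,:,::-1])
    return s
def comps(s,lo,hi,roi,amin=60):
    hsv=cv2.cvtColor(s["pixels"],cv2.COLOR_RGB2HSV)
    m=cv2.inRange(hsv,np.array(lo),np.array(hi));k=np.zeros_like(m);x0,y0,x1,y1=roi;k[y0:y1,x0:x1]=m[y0:y1,x0:x1]
    cs,_=cv2.findContours(k,cv2.RETR_EXTERNAL,cv2.CHAIN_APPROX_NONE)
    return k,sorted([c for c in cs if cv2.contourArea(c)>amin],key=cv2.contourArea,reverse=True)
def rect(s,c,z):
    # contour -> plane points -> min area rect (mm)
    p=ray(s,c[:,0,:],z)[:,:2]*1000
    (cx,cy),(w,h),a=cv2.minAreaRect(p.astype(np.float32))
    if w<h: w,h,a=h,w,a+90
    a=(a+180)%180
    return dict(c=(round(cx,1),round(cy,1)),L=round(w,1),W=round(h,1),yaw=round(a,2))
E
python3 - <<'E'
from h import *
S={n:snap(n) for n in("side","top")}
R={"side":{"stand":(295,285,345,352),"case":(290,210,332,252)},"top":{"stand":(400,225,460,270),"case":(305,212,352,246)}}
for n in S:
    hsv=cv2.cvtColor(S[n]["pixels"],cv2.COLOR_RGB2HSV)
    for (u,v) in ([(320,315),(335,330),(312,240),(250,300),(376,247),(308,250),(345,320)] if n=="side" else [(430,246),(412,245),(328,229),(300,300)]): print(n,u,v,hsv[v,u])
for n in S:
    k,c=comps(S[n],(8,80,60),(28,255,255),R[n]["stand"]); print(n,"stand",[rect(S[n],x,.05) for x in c[:2]], [rect(S[n],x,.04) for x in c[:1]])
    k,c=comps(S[n],(5,100,50),(25,255,255),R[n]["case"]); print(n,"case",[rect(S[n],x,.015) for x in c[:2]])
    x0,y0,x1,y1=R[n]["stand"];k,c=comps(S[n],(0,0,100),(30,60,205),(x0+6,y0+4,x1-6,y1-6)); print(n,"stone",[rect(S[n],x,.048) for x in c[:3]])
E
```

```text
side 320 315 [ 25  23 200]
side 335 330 [ 17 116 197]
side 312 240 [ 14 146 177]
side 250 300 [ 70   3 237]
side 376 247 [ 77  50 108]
side 308 250 [ 60   8 153]
side 345 320 [ 75   9 217]
top 430 246 [ 19  27 180]
top 412 245 [ 17  78 176]
top 328 229 [ 16 164 169]
top 300 300 [ 15 159  80]
side stand [{'c': (496.6, -346.3), 'L': 162.9, 'W': 80.4, 'yaw': 90.19}] [{'c': (496.9, -338.9), 'L': 164.7, 'W': 81.3, 'yaw': 90.19}]
side case [{'c': (490.7, 8.7), 'L': 141.9, 'W': 79.7, 'yaw': 98.19}]
side stone [{'c': (496.4, -333.3), 'L': 109.0, 'W': 60.4, 'yaw': 89.98}]
top stand [{'c': (492.1, -335.8), 'L': 147.3, 'W': 81.7, 'yaw': 90.22}] [{'c': (494.8, -337.6), 'L': 148.2, 'W': 82.2, 'yaw': 90.22}]
top case [{'c': (486.2, 14.8), 'L': 125.9, 'W': 77.6, 'yaw': 98.14}]
top stone [{'c': (494.7, -333.4), 'L': 111.2, 'W': 59.9, 'yaw': 90.24}, {'c': (494.8, -335.6), 'L': 159.4, 'W': 118.6, 'yaw': 99.7}]
```

Call:
servo_tool(rows=[[[-0.1, -0.1, 0], 0.07], [[-0.2, -0.2, 0], 0.15], [[-0.3, -0.3, 0], 0.23], [[-0.4, -0.4, 0], 0.31], [[-0.5, -0.5, 0], 0.39], [[-0.6, -0.6, 0], 0.47], [[-0.7, -0.7, 0], 0.55], [[-0.8, -0.8, 0], 0.63], [[-0.9, -0.9, 0], 0.7], [[-0.9, -0.95, 0], 0.763]], grip=1)

```text
time: 1.03
tool_pos: [0.24, 0.4143, 0.2053]
ee_rot: [3.141, 0.001, 1.564]
wrist_force: [0.3, 0.4, -0.9]
width: 0.0309
```

Run:
```python
from h import *
s=snap("side");t=snap("top")
print(robot.get_obs()["tool_pos"],robot.get_obs()["ee_rot"],robot.get_obs()["width"])
# bystanders/book from top view rough
for nm,uv,z in(("tin",(368,185),.045),("bowl",(400,196),.03),("stamp",(321,180),.05)): print(nm,ray(t,uv,z)[0].round(3))
# stand top corners & case rim: approx poly of convex hull top
k,c=comps(t,(8,70,60),(28,255,255),(400,225,460,270));print(cv2.approxPolyDP(cv2.convexHull(c[0]),3,True)[:,0].tolist())
# refine case: overlays
def corners(cx,cy,L,W,yaw,z):
    y=np.radians(yaw);u=np.array([np.cos(y),np.sin(y)]);v=np.array([-u[1],u[0]])
    return np.array([[*(np.array([cx,cy])+a*L/2*u+b*W/2*v),z] for a,b in((1,1),(1,-1),(-1,-1),(-1,1))])
for s_,n,roi in((s,"side",(275,200,355,360)),(t,"top",(300,205,460,275))):
    x0,y0,x1,y1=roi;f=5 if n=="side" else 5
    if n=="side": f=3.7
    im=cv2.resize(s_["pixels"][y0:y1,x0:x1,::-1],None,fx=f,fy=f,interpolation=cv2.INTER_CUBIC)
    for C,col in((corners(.4875,.014,.131,.081,98.1,.015),(255,0,0)),(corners(.4875,.014,.115,.065,98.1,.015),(0,255,0)),(corners(.4955,-.3365,.150,.082,90.2,.05),(0,0,255)),(corners(.4955,-.3334,.11,.06,90.2,.048),(255,0,255))):
        q=((proj(s_,C)+.5-[x0,y0])*f).astype(np.int32);cv2.polylines(im,[q],True,col,1)
    cv2.imwrite(f"pics/ov_{n}.png",im);print(im.shape)
```

```text
[0.23932696 0.41487936 0.20543732] [-3.14152719e+00  6.99588193e-05  1.57069729e+00] 0.022788354700812072
tin [ 0.666 -0.09   0.045]
bowl [ 0.656 -0.209  0.03 ]
stamp [0.646 0.075 0.05 ]
[[410, 233], [452, 240], [450, 262], [408, 254]]
(592, 296, 3)
(350, 800, 3)
```

View pics/ov_side.png

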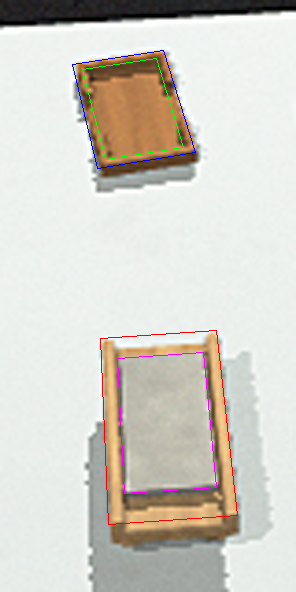

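View pics/ov_top.png

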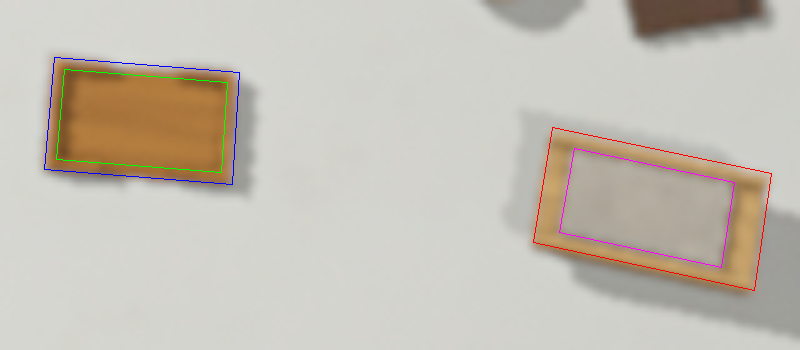

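Call:
servo_tool(rows=[[[-0.35, 0.1, 0], 0], [[-0.7, 0.2, 0], 0], [[-1, 0.32, 0], 0]])

```text
time: 1.38
tool_pos: [0.2646, 0.3347, 0.2053]
ee_rot: [-3.141, 0.0, 1.576]
wrist_force: [0.0, -0.3, -0.2]
width: 0.0027
```

Call:
servo_tool(rows=[[[-0.35, 0.1, 0], 0], [[-0.7, 0.2, 0], 0], [[-1, 0.32, 0], 0]])

```text
time: 1.63
tool_pos: [0.2905, 0.2544, 0.2055]
ee_rot: [3.141, -0.0, 1.575]
wrist_force: [1.0, -0.4, -0.2]
width: 0.0006
```

Call:
servo_tool(rows=[[[-0.35, 0.1, 0], 0], [[-0.7, 0.2, 0], 0], [[-1, 0.32, 0], 0]])

```text
time: 1.88
tool_pos: [0.3163, 0.1743, 0.2056]
ee_rot: [3.141, -0.0, 1.575]
wrist_force: [0.8, 0.5, -0.1]
width: 0.0004
```

Call:
servo_tool(rows=[[[-0.35, 0.1, 0], 0], [[-0.7, 0.2, 0], 0], [[-1, 0.32, 0], 0]])

```text
time: 2.13
tool_pos: [0.342, 0.0942, 0.2056]
ee_rot: [3.141, -0.0, 1.574]
wrist_force: [0.2, 0.1, -0.2]
width: 0.0003
```

Call:
servo_tool(rows=[[[-0.35, 0.1, 0], 0], [[-0.7, 0.2, 0], 0], [[-1, 0.32, 0], 0]])

```text
time: 2.38
tool_pos: [0.3677, 0.0141, 0.2056]
ee_rot: [3.141, 0.0, 1.574]
wrist_force: [-0.5, 0.4, 0.6]
width: 0.0006
```

Call:
servo_tool(rows=[[[-0.35, 0.1, 0], 0], [[-0.7, 0.2, 0], 0], [[-1, 0.32, 0], 0]])

```text
time: 2.63
tool_pos: [0.3934, -0.066, 0.2055]
ee_rot: [3.141, 0.0, 1.574]
wrist_force: [1.4, 1.0, -0.4]
width: 0.0006
```

Call:
servo_tool(rows=[[[-0.35, 0.1, 0], 0], [[-0.7, 0.2, 0], 0], [[-1, 0.32, 0], 0]])

```text
time: 2.88
tool_pos: [0.4191, -0.1461, 0.2054]
ee_rot: [3.142, 0.0, 1.574]
wrist_force: [0.6, 0.2, 0.5]
width: 0.0004
```

Call:
servo_tool(rows=[[[-0.35, 0.1, 0], 0], [[-0.7, 0.2, 0], 0], [[-1, 0.32, 0], 0]])

```text
time: 3.13
tool_pos: [0.4448, -0.2261, 0.2052]
ee_rot: [-3.141, -0.0, 1.574]
wrist_force: [0.7, -0.0, 0.2]
width: 0.0004
```

Call:
servo_tool(rows=[[[-0.35, 0.1, 0], 0], [[-0.7, 0.2, 0], 0], [[-1, 0.32, 0], 0]])

```text
time: 3.38
tool_pos: [0.4704, -0.3061, 0.205]
ee_rot: [-3.141, -0.0, 1.574]
wrist_force: [0.4, 0.8, -0.4]
width: 0.0004
```

Call:
servo_tool(rows=[[[-0.35, 0.1, 0], 0], [[-0.7, 0.2, 0], 0], [[-1, 0.32, 0], 0], [[-1, 0.32, 0], 0], [[-1, 0.32, 0], 0]])

```text
time: 3.8
tool_pos: [0.4959, -0.385, 0.2038]
ee_rot: [-3.14, -0.002, 1.572]
wrist_force: [-0.9, 0.5, -0.2]
width: 0.0003
```

Call:
servo_tool(rows=[[[-0.2, 0, 0.2], 0], [[-0.3, 0, 0.5], 0], [[-0.3, 0, 0.8], 0], [[-0.3, 0, 1], 0]])

```text
time: 4.13
tool_pos: [0.4951, -0.4068, 0.1231]
ee_rot: [-3.14, -0.002, 1.574]
wrist_force: [-0.1, 0.9, -0.0]
width: 0.0005
```

Call:
servo_tool(rows=[[[0, 0, 0.25], 0], [[0, 0, 0.5], 0], [[0, 0, 0.75], 0], [[0, 0, 0.92], 0], [[0, 0, 0.92], 0], [[0, 0, 0.92], 0]])

```text
time: 4.63
tool_pos: [0.4955, -0.4069, 0.0514]
ee_rot: [-3.14, -0.002, 1.573]
wrist_force: [0.0, 0.2, 0.3]
width: 0.0003
```

Run:
```python
from h import *
s=snap("side");im=s["pixels"][240:370,260:400,::-1];cv2.imwrite("pics/p1.png",cv2.resize(im,None,fx=4,fy=4,interpolation=2));print(robot.get_obs()["tool_pos"])
```

```text
[ 0.49616934 -0.40775499  0.05284876]
```

View pics/p1.png

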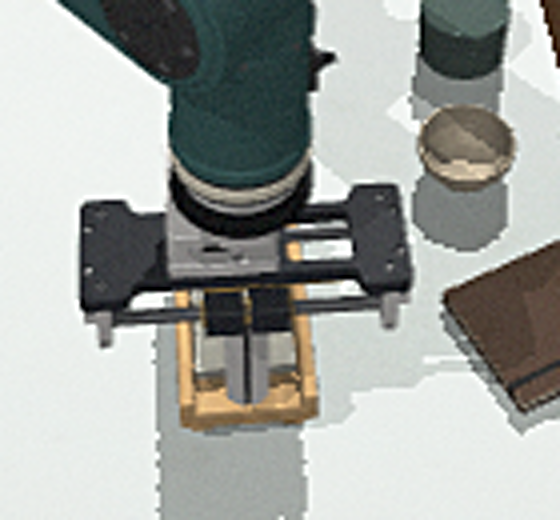

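Call:
servo_tool(rows=[[[0, 0, 0.06], 0], [[0, 0, 0.11], 0], [[0, 0, 0.11], 0]])

```text
time: 4.93
tool_pos: [0.4957, -0.4083, 0.0431]
ee_rot: [3.141, 0.0, 1.572]
wrist_force: [-0.1, 0.1, -0.2]
width: 0.0007
```

Call:
servo_tool(rows=[[[0.06, 0, 0], 0], [[0.13, 0, 0], 0], [[0.2, 0, 0], 0], [[0.27, 0, 0], 0], [[0.34, 0, 0], 0], [[0.41, 0, 0], 0], [[0.48, 0, 0], 0], [[0.55, 0, 0], 0], [[0.62, 0, 0], 0], [[0.69, 0, 0], 0], [[0.75, 0, 0], 0], [[0.78, 0, 0], 0]])

```text
time: 5.93
tool_pos: [0.4958, -0.3454, 0.0433]
ee_rot: [3.141, 0.0, 1.572]
wrist_force: [0.9, -0.5, 1.1]
width: 0.0008
```

Run:
```python
from h import *
s=snap("side");im=s["pixels"][240:370,260:400,::-1];cv2.imwrite("pics/p2.png",cv2.resize(im,None,fx=4,fy=4,interpolation=2))
t=snap("top");im=t["pixels"][205:285,370:480,::-1];cv2.imwrite("pics/p2t.png",cv2.resize(im,None,fx=5,fy=5,interpolation=2));print(robot.get_obs()["tool_pos"])
```

```text
[ 0.49571104 -0.3451993   0.04304961]
```

View pics/p2.png

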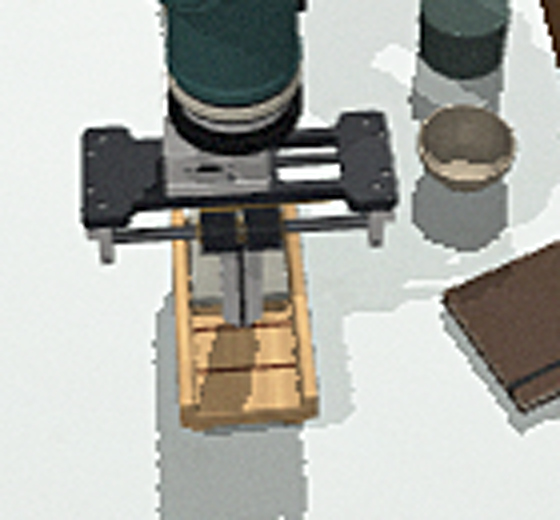

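View pics/p2t.png

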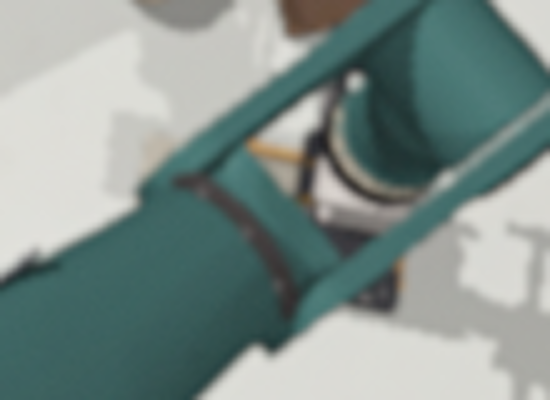

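Run:
```python
from h import *
s=snap("side")
for c in(310,328): print([int(x) for x in s["pixels"][305:325,c].mean(1)])
print(ray(s,[(308.5,315),(308.5,317.5),(330,315.5)],.048).round(4),ray(s,[(308.5,317.5),(330,318)],.04).round(4))
```

```text
[163, 167, 169, 165, 159, 159, 160, 162, 161, 96, 85, 72, 108, 100, 179, 174, 176, 52, 185, 178]
[162, 161, 165, 165, 161, 158, 160, 164, 87, 94, 73, 83, 76, 167, 171, 127, 87, 202, 189, 188]
[[ 0.469  -0.3369  0.048 ]
 [ 0.4687 -0.3443  0.048 ]
 [ 0.5218 -0.3425  0.048 ]] [[ 0.4686 -0.3384  0.04  ]
 [ 0.5217 -0.344   0.04  ]]
```

Call:
servo_tool(rows=[[[0.05, 0, 0], 0], [[0.1, 0, 0], 0], [[0.1, 0, 0], 0]])

```text
time: 6.33
tool_pos: [0.4955, -0.3371, 0.0428]
ee_rot: [-3.141, -0.001, 1.572]
wrist_force: [0.1, 0.4, 0.0]
width: 0.0006
```

Call:
servo_tool(rows=[[[-0.15, 0, 0], 0], [[-0.15, 0, -0.4], 0], [[-0.15, 0, -0.8], 0], [[-0.15, 0, -1], 0]])

```text
time: 6.67
tool_pos: [0.4967, -0.3519, 0.1269]
ee_rot: [3.138, 0.003, 1.571]
wrist_force: [0.8, -0.4, 0.8]
width: 0.0008
```

Call:
servo_tool(rows=[[[0.4, 0, 0], 0], [[0.8, 0, 0], 0], [[1, 0, 0], 0]], grip=-1)

```text
time: 6.92
tool_pos: [0.4958, -0.2684, 0.1236]
ee_rot: [3.141, -0.001, 1.572]
wrist_force: [-0.5, -0.2, -0.4]
width: 0.0171
```

Call:
servo_tool(rows=[[[0.4, 0, 0], 0], [[0.6, 0, 0], 0], [[0.6, 0, 0], 0]])

```text
time: 7.17
tool_pos: [0.4956, -0.2196, 0.1229]
ee_rot: [-3.141, -0.001, 1.575]
wrist_force: [-0.0, -0.1, 0.0]
width: 0.0372
```

Run:
```python
from h import *
s=snap("side");im=s["pixels"][230:360,260:400,::-1];cv2.imwrite("pics/p3.png",cv2.resize(im,None,fx=4,fy=4,interpolation=2))
t=snap("top");im=t["pixels"][205:285,370:480,::-1];cv2.imwrite("pics/p3t.png",cv2.resize(im,None,fx=5,fy=5,interpolation=2));print(robot.get_obs()["tool_pos"])
k,c=comps(s,(0,0,100),(30,60,215),(295,282,345,325));print([(rect(s,x,.048),x[:,0].min(0),x[:,0].max(0)) for x in c[:3]])
```

```text
[ 0.49569454 -0.22241412  0.12295869]
[({'c': (497.7, -281.3), 'L': 98.7, 'W': 60.5, 'yaw': 87.77}, array([307, 282], dtype=int32), array([331, 312], dtype=int32))]
```

View pics/p3.png

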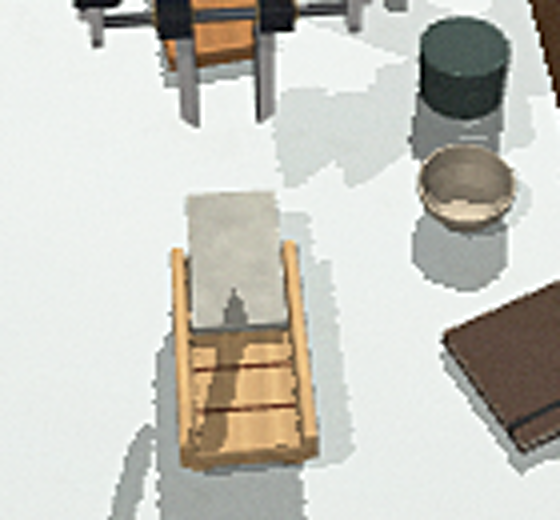

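View pics/p3t.png

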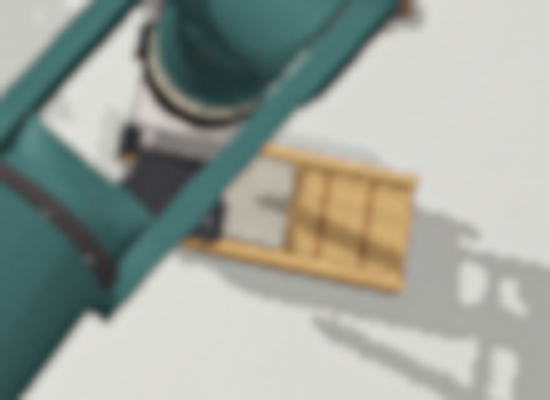

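Run:
```python
from h import *
s=snap("side")
k,c=comps(s,(0,0,100),(35,60,215),(302,268,336,325));print([(rect(s,x,.048),x[:,0].min(0),x[:,0].max(0)) for x in c[:3]])
print(ray(s,[(313,275),(313,278)],.048).round(4)); print([int(x) for x in s["pixels"][270:286,318].mean(1)], [int(x) for x in s["pixels"][286:296,304].mean(1)])
# stand front edge corner: rail left top end ~ (304,292)
print(ray(s,[(304,292),(332.5,290.5)],.05).round(4))
o=robot.get_obs();print(o["tool_pos"],o["width"],o["ee_rot"])
```

```text
[({'c': (498.0, -272.9), 'L': 108.7, 'W': 60.5, 'yaw': 87.77}, array([307, 278], dtype=int32), array([331, 311], dtype=int32))]
[[ 0.4865 -0.2077  0.048 ]
 [ 0.486  -0.2182  0.048 ]]
[239, 238, 239, 240, 239, 240, 242, 247, 178, 185, 190, 184, 187, 182, 181, 180] [239, 238, 240, 239, 240, 248, 171, 177, 182, 185]
[[ 0.4603 -0.2656  0.05  ]
 [ 0.5344 -0.2665  0.05  ]]
[ 0.49565688 -0.22291044  0.12289282] 0.049010322915646116 [-3.14136702e+00  7.58458174e-04  1.57123883e+00]
```

Call:
servo_tool(rows=[[[-0.1, 0.02, 0], 0], [[-0.22, 0.025, 0.1], 0], [[-0.22, 0.025, 0.3], 0], [[-0.22, 0.025, 0.5], 0], [[-0.22, 0.025, 0.7], 0], [[-0.22, 0.025, 0.75], 0], [[-0.22, 0.025, 0.75], 0], [[-0.22, 0.025, 0.75], 0]], grip=-1)

```text
time: 7.98
tool_pos: [0.4976, -0.2406, 0.0629]
ee_rot: [-3.141, -0.0, 1.57]
wrist_force: [0.6, -1.1, 0.0]
width: 0.094
```

Run:
```python
from h import *
s=snap("side");im=s["pixels"][230:360,260:400,::-1];cv2.imwrite("pics/p4.png",cv2.resize(im,None,fx=4,fy=4,interpolation=2))
o=robot.get_obs();print(o["tool_pos"],o["width"],o["ee_rot"])
```

```text
[ 0.49806778 -0.24063881  0.06374816] 0.09418383448578956 [3.14051267e+00 7.16156193e-04 1.57042320e+00]
```

View pics/p4.png

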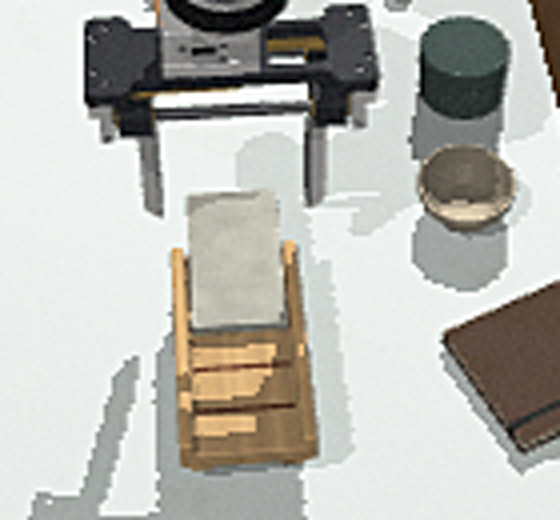

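Call:
servo_tool(rows=[[[0, 0, 0.1], 0], [[0, 0, 0.2], 0], [[0, 0, 0.28], 0], [[0, 0, 0.28], 0]])

```text
time: 8.37
tool_pos: [0.4965, -0.2388, 0.0386]
ee_rot: [-3.139, -0.002, 1.571]
wrist_force: [-0.4, 1.0, 0.0]
width: 0.0942
```

Call:
servo_tool(rows=[[[0, 0, 0], 0], [[0, 0, 0], 0], [[0, 0, 0], 0], [[0, 0, 0], 0], [[0, 0, 0], 0], [[0, 0, 0], 0], [[0, 0, 0], 0]], grip=1)

```text
time: 8.95
tool_pos: [0.4976, -0.2396, 0.0409]
ee_rot: [-3.142, -0.0, 1.571]
wrist_force: [0.1, -0.4, 0.7]
width: 0.0597
```

Call:
servo_tool(rows=[[[0, 0, 0], 0], [[0, 0, 0], 0], [[0, 0, -0.03], 0], [[0, 0, -0.06], 0], [[0, 0, -0.1], 0], [[0, 0, -0.1], 0], [[0, 0, -0.1], 0]])

```text
time: 9.53
tool_pos: [0.4976, -0.2396, 0.0487]
ee_rot: [3.142, 0.0, 1.571]
wrist_force: [-0.4, -0.4, -0.5]
width: 0.0594
```

Run:
```python
from h import *
s=snap("side");im=s["pixels"][230:360,260:400,::-1];cv2.imwrite("pics/p5.png",cv2.resize(im,None,fx=4,fy=4,interpolation=2))
o=robot.get_obs();print(o["tool_pos"],o["width"],o["wrist_force"],o["wrist_torque"])
```

```text
[ 0.49760794 -0.23961398  0.04863313] 0.05956904423221617 [ 0.37994335 -0.83268183 -1.73449965] [ 0.02030582  0.09504481 -0.02060067]
```

View pics/p5.png

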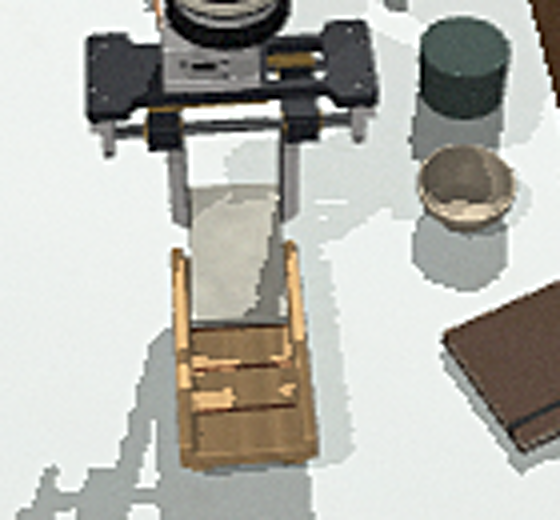

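Call:
servo_tool(rows=[[[0, 0, -0.2], 0], [[0, 0, -0.5], 0], [[0, 0, -0.8], 0], [[0, 0, -0.8], 0]])

```text
time: 9.92
tool_pos: [0.5006, -0.2414, 0.1182]
ee_rot: [3.132, 0.005, 1.571]
wrist_force: [-0.1, -0.8, -1.4]
width: 0.0596
```

Call:
servo_tool(rows=[[[0.2, -0.15, 0], 0], [[0.4, -0.3, 0], 0], [[0.6, -0.5, 0], 0], [[0.8, -0.65, 0], 0], [[0.9, -0.8, 0], 0], [[1, -0.95, 0], 0]])

```text
time: 10.42
tool_pos: [0.4204, -0.1585, 0.1111]
ee_rot: [-3.14, -0.001, 1.572]
wrist_force: [-0.2, 0.3, -1.2]
width: 0.0599
```

Call:
servo_tool(rows=[[[0.2, 0, 0], -0.03], [[0.4, 0, 0], -0.06], [[0.52, 0, 0], -0.09], [[0.52, 0, 0], -0.09], [[0.52, 0, 0], -0.09]])

```text
time: 10.83
tool_pos: [0.4211, -0.1178, 0.1117]
ee_rot: [-3.141, -0.0, 1.713]
wrist_force: [0.1, 0.5, -2.4]
width: 0.0594
```

Run:
```python
from h import *
s=snap("side");im=s["pixels"][160:310,240:400,::-1];cv2.imwrite("pics/p6.png",cv2.resize(im,None,fx=4,fy=4,interpolation=2))
o=robot.get_obs();print(o["tool_pos"],o["ee_rot"],o["width"],o["wrist_force"])
```

```text
[ 0.42129    -0.11822269  0.11185274] [-3.14076301e+00 -3.70921223e-05  1.71182331e+00] 0.059636298749365386 [ 1.20790037  0.12639832 -2.93746913]
```

View pics/p6.png

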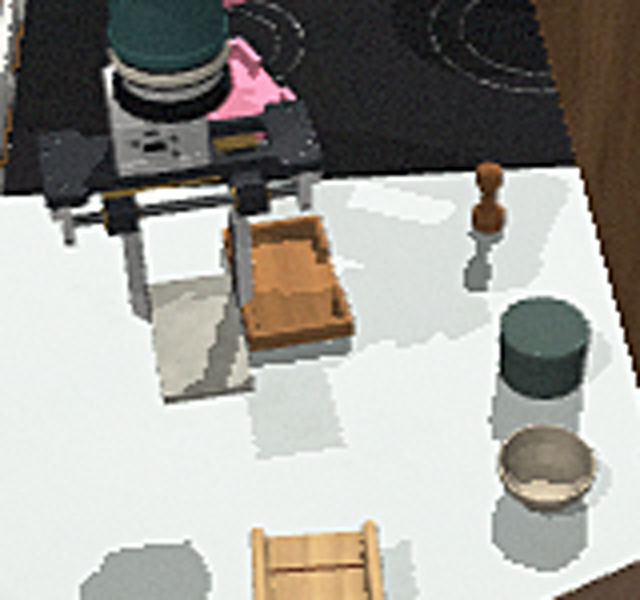

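Call:
servo_tool(rows=[[[0, 0, 0.2], 0], [[0, 0, 0.45], 0], [[0, 0, 0.7], 0], [[0, 0, 0.9], 0], [[0, 0, 0.95], 0], [[0, 0, 1], 0], [[0, 0, 1], 0]])

```text
time: 11.47
tool_pos: [0.4215, -0.1184, 0.0323]
ee_rot: [-3.141, -0.0, 1.712]
wrist_force: [-0.5, -0.9, -0.9]
width: 0.0598
```

Call:
servo_tool(rows=[[[0, 0, 0.05], 0], [[0, 0, 0.1], 0], [[0, 0, 0.15], 0], [[0, 0, 0.2], 0], [[0, 0, 0.23], 0], [[0, 0, 0.26], 0], [[0, 0, 0.29], 0], [[0, 0, 0.31], 0], [[0, 0, 0.33], 0], [[0, 0, 0.33], 0]])

```text
time: 12.3
tool_pos: [0.4213, -0.1179, 0.0059]
ee_rot: [-3.141, -0.0, 1.713]
wrist_force: [-0.2, 1.1, -1.5]
width: 0.0594
```

Run:
```python
from h import *
s=snap("side");im=s["pixels"][160:310,240:400,::-1];cv2.imwrite("pics/p7.png",cv2.resize(im,None,fx=4,fy=4,interpolation=2))
o=robot.get_obs();print(o["tool_pos"],o["ee_rot"],o["width"],o["wrist_force"])
```

```text
[ 0.42146112 -0.11799239  0.00611907] [-3.14137044e+00 -2.39379947e-04  1.71263996e+00] 0.05935571661814316 [ 0.1350022   0.6186429  -1.18520949]
```

View pics/p7.png

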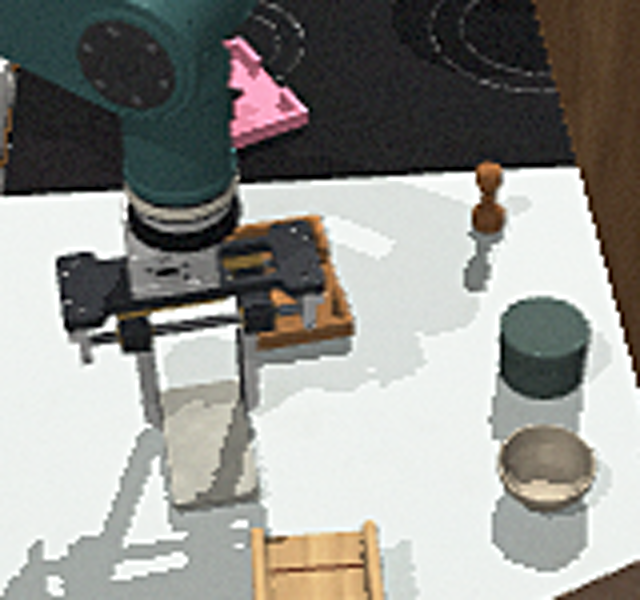

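Call:
servo_tool(rows=[[[0, 0, 0.02], 0], [[0, 0, 0.035], 0], [[0, 0, 0.05], 0], [[0, 0, 0.05], 0]])

```text
time: 12.68
tool_pos: [0.4214, -0.1179, 0.002]
ee_rot: [-3.141, -0.0, 1.713]
wrist_force: [-0.5, 0.5, -0.5]
width: 0.0599
```

Call:
servo_tool(rows=[[[0, 0, 0.01], 0], [[0, 0, 0.01], 0]])

```text
time: 12.85
tool_pos: [0.4215, -0.118, 0.0014]
ee_rot: [-3.142, -0.0, 1.713]
wrist_force: [-0.6, -0.0, -1.0]
width: 0.0596
```

Call:
servo_tool(rows=[[[0, 0, 0], 0], [[0, 0, 0], 0], [[0, 0, 0], 0], [[0, 0, 0], 0], [[0, 0, 0], 0], [[0, 0, 0], 0]], grip=-1)

```text
time: 13.35
tool_pos: [0.4216, -0.1181, 0.0016]
ee_rot: [3.141, 0.0, 1.713]
wrist_force: [-0.1, -0.8, 0.3]
width: 0.0931
```

Call:
servo_tool(rows=[[[0, 0, -0.2], 0], [[0, 0, -0.5], 0], [[0, 0, -0.8], 0], [[0, 0, -1], 0]])

```text
time: 13.68
tool_pos: [0.4224, -0.1183, 0.0837]
ee_rot: [3.139, 0.001, 1.713]
wrist_force: [-0.1, 0.5, -0.3]
width: 0.0939
```

Call:
servo_tool(rows=[[[0.3, 0, -0.2], 0], [[0.6, 0, -0.5], 0], [[0.9, 0, -0.6], 0], [[0.9, 0, -0.6], 0]])

```text
time: 14.02
tool_pos: [0.4125, -0.0443, 0.1325]
ee_rot: [3.136, 0.0, 1.716]
wrist_force: [-0.2, 0.4, -0.0]
width: 0.0939
```

Run:
```python
from h import *
s=snap("side");im=s["pixels"][160:310,240:400,::-1];cv2.imwrite("pics/p8.png",cv2.resize(im,None,fx=4,fy=4,interpolation=2))
t=snap("top");im=t["pixels"][180:290,290:470,::-1];cv2.imwrite("pics/p8t.png",cv2.resize(im,None,fx=4,fy=4,interpolation=2))
o=robot.get_obs();print(o["tool_pos"],o["ee_rot"],o["width"],o["wrist_force"])
k,c=comps(s,(0,0,100),(35,60,212),(270,240,312,292));print([(rect(s,x,.008),x[:,0].min(0),x[:,0].max(0)) for x in c[:3]])
```

```text
[ 0.41153348 -0.04660231  0.12973925] [3.14060341e+00 1.01404330e-03 1.71452434e+00] 0.09385482503832286 [-0.10742597  0.39214099 -0.93642925]
[({'c': (426.9, -153.4), 'L': 113.0, 'W': 59.8, 'yaw': 96.88}, array([280, 256], dtype=int32), array([304, 287], dtype=int32))]
```

View pics/p8.png

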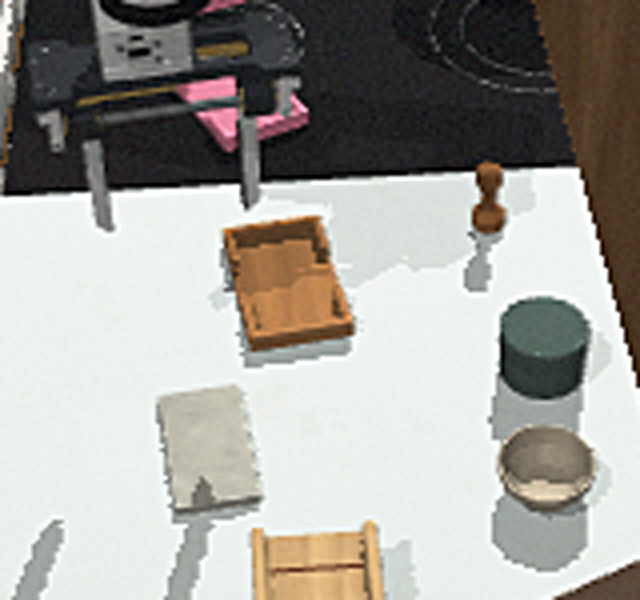

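View pics/p8t.png

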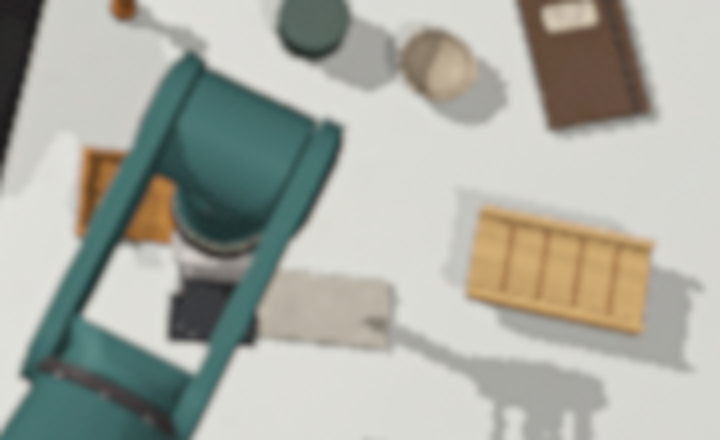

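Call:
servo_tool(rows=[[[-0.3, 0, 0], 0], [[-0.6, 0, 0], 0], [[-0.9, 0, 0], 0], [[-1, 0, 0], 0]])

```text
time: 14.45
tool_pos: [0.4222, -0.1291, 0.128]
ee_rot: [-3.139, 0.0, 1.709]
wrist_force: [-0.6, 0.1, 0.3]
width: 0.0941
```

Call:
servo_tool(rows=[[[-0.2, 0, 0.1], 0], [[-0.33, 0, 0.3], 0], [[-0.33, 0, 0.6], 0], [[-0.33, 0, 0.9], 0], [[-0.33, 0, 1], 0], [[-0.33, 0, 1], 0]])

```text
time: 14.95
tool_pos: [0.4238, -0.1512, 0.0461]
ee_rot: [-3.135, -0.004, 1.712]
wrist_force: [0.3, -0.4, -0.8]
width: 0.0941
```

Run:
```python
from h import *
s=snap("side");im=s["pixels"][160:310,240:400,::-1];cv2.imwrite("pics/p9.png",cv2.resize(im,None,fx=4,fy=4,interpolation=2))
o=robot.get_obs();print(o["tool_pos"],o["ee_rot"],o["width"],o["wrist_force"])
```

```text
[ 0.42524603 -0.15171532  0.04812315] [-3.13859468e+00 -2.26578884e-03  1.71214952e+00] 0.09406308553925408 [ 0.92920223 -0.60920463  0.52752187]
```

View pics/p9.png

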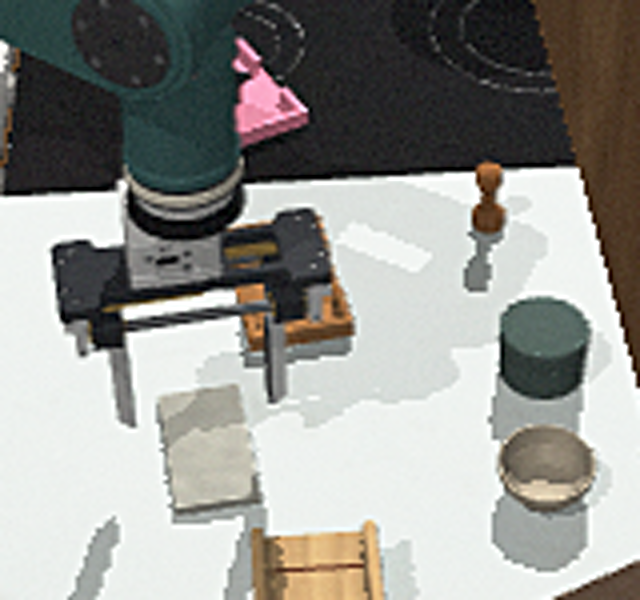

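Call:
servo_tool(rows=[[[0, 0, 0.15], 0], [[0, 0, 0.3], 0], [[0, 0, 0.42], 0], [[0, 0, 0.5], 0], [[0, 0, 0.55], 0], [[0, 0, 0.58], 0], [[0, 0, 0.595], 0], [[0, 0, 0.595], 0]])

```text
time: 15.67
tool_pos: [0.4266, -0.1522, 0.0021]
ee_rot: [3.141, 0.0, 1.713]
wrist_force: [-0.0, 0.2, -0.6]
width: 0.0941
```

Call:
servo_tool(rows=[[[0, 0, 0], 0], [[0, 0, 0], 0], [[0, 0, 0], 0], [[0, 0, 0], 0], [[0, 0, 0], 0], [[0, 0, 0], 0], [[0, 0, 0], 0], [[0, 0, 0], 0]], grip=1)

```text
time: 16.33
tool_pos: [0.4264, -0.1521, 0.002]
ee_rot: [-3.142, 0.0, 1.713]
wrist_force: [-1.1, 0.3, 1.8]
width: 0.0596
```

Call:
servo_tool(rows=[[[0, 0, -0.05], 0], [[0, 0, -0.2], 0], [[0, 0, -0.4], 0], [[0, 0, -0.6], 0], [[0, 0, -0.6], 0], [[0, 0, -0.6], 0]])

```text
time: 16.83
tool_pos: [0.427, -0.1524, 0.0505]
ee_rot: [3.14, 0.001, 1.713]
wrist_force: [-0.9, -0.9, -2.2]
width: 0.0591
```

Run:
```python
from h import *
s=snap("side");im=s["pixels"][160:310,240:400,::-1];cv2.imwrite("pics/p10.png",cv2.resize(im,None,fx=4,fy=4,interpolation=2))
t=snap("top");im=t["pixels"][180:290,290:470,::-1];cv2.imwrite("pics/p10t.png",cv2.resize(im,None,fx=4,fy=4,interpolation=2))
o=robot.get_obs();print(o["tool_pos"],o["ee_rot"],o["width"],o["wrist_force"])
```

```text
[ 0.42570692 -0.15171524  0.04877393] [-3.14020133e+00 -1.15410534e-03  1.71262055e+00] 0.059607450231771414 [-0.94763738 -0.00746262 -2.08610377]
```

View pics/p10.png

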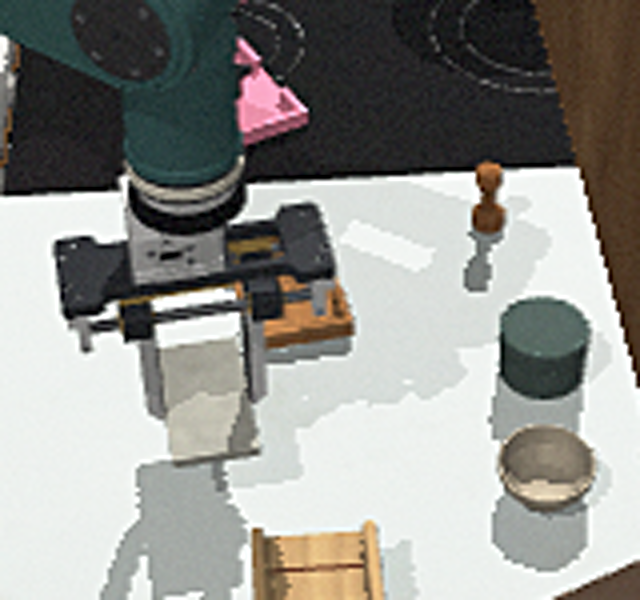

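View pics/p10t.png

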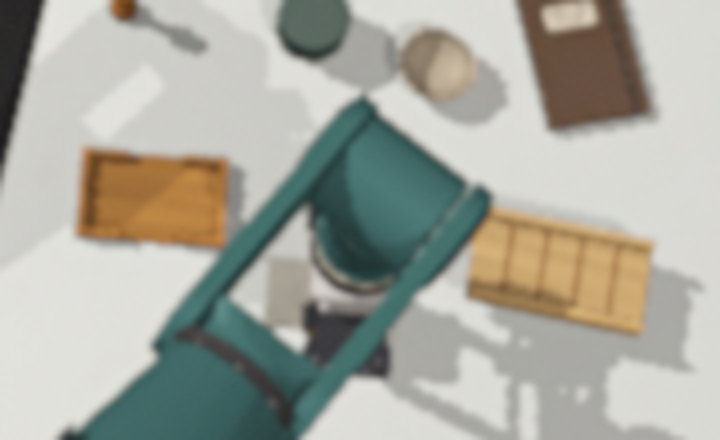

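Run:
```python
from h import *
s=snap("side");t=snap("top");o=robot.get_obs();tp=o["tool_pos"];print(tp)
def corners(cx,cy,L,W,yaw,z):
    y=np.radians(yaw);u=np.array([np.cos(y),np.sin(y)]);v=np.array([-u[1],u[0]])
    return np.array([[*(np.array([cx,cy])+a*L/2*u+b*W/2*v),z] for a,b in((1,1),(1,-1),(-1,-1),(-1,1))])
cx,cy=.4262,-.1518
for s_,n,roi in((s,"side",(270,190,345,290)),(t,"top",(300,205,400,275))):
    x0,y0,x1,y1=roi;f=6 if n=="side" else 8
    im=cv2.resize(s_["pixels"][y0:y1,x0:x1,::-1],None,fx=f,fy=f,interpolation=cv2.INTER_CUBIC)
    for C,col in((corners(.4875,.014,.131,.081,98.1,.015),(255,0,0)),(corners(.4875,.014,.115,.065,98.1,.015),(0,255,0)),(corners(cx,cy,.11,.06,98.1,.055),(255,0,255)),(corners(cx,cy,.11,.06,98.1,.047),(0,255,255))):
        q=((proj(s_,C)+.5-[x0,y0])*f).astype(np.int32);cv2.polylines(im,[q],True,col,1)
    cv2.imwrite(f"pics/ov2_{n}.png",im)
```

```text
[ 0.42546928 -0.15159016  0.04845248]
```

View pics/ov2_side.png

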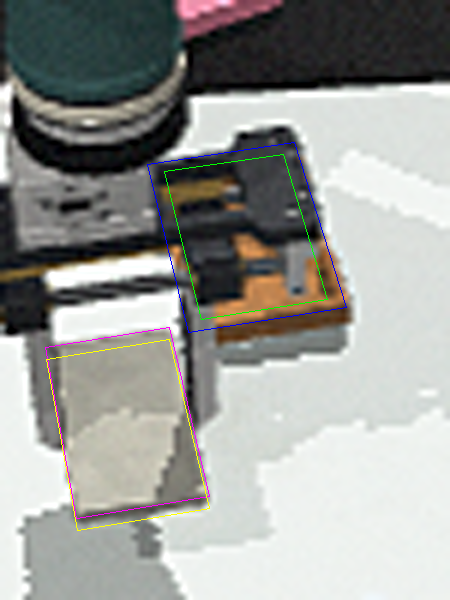

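View pics/ov2_top.png

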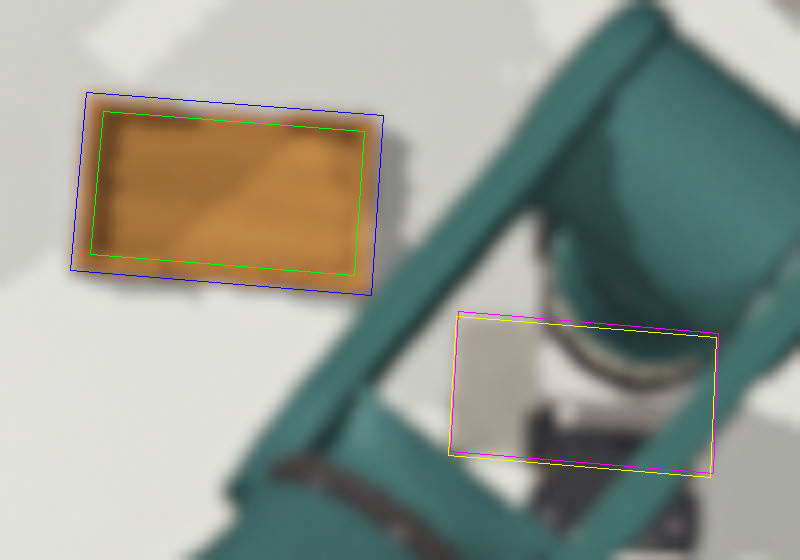

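Run:
```python
import cv2,numpy as np
a=cv2.imread("pics/side0.png")[208:258,288:338];b=cv2.imread("pics/top0.png")[208:252,300:360]
cv2.imwrite("pics/k1.png",cv2.resize(a,None,fx=12,fy=12,interpolation=cv2.INTER_NEAREST));cv2.imwrite("pics/k2.png",cv2.resize(b,None,fx=12,fy=12,interpolation=cv2.INTER_CUBIC))
```

```text
(no output)
```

View pics/k1.png

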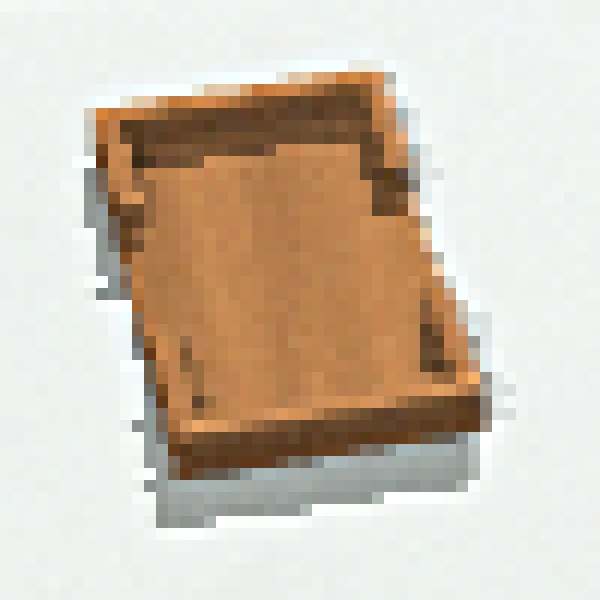

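View pics/k2.png

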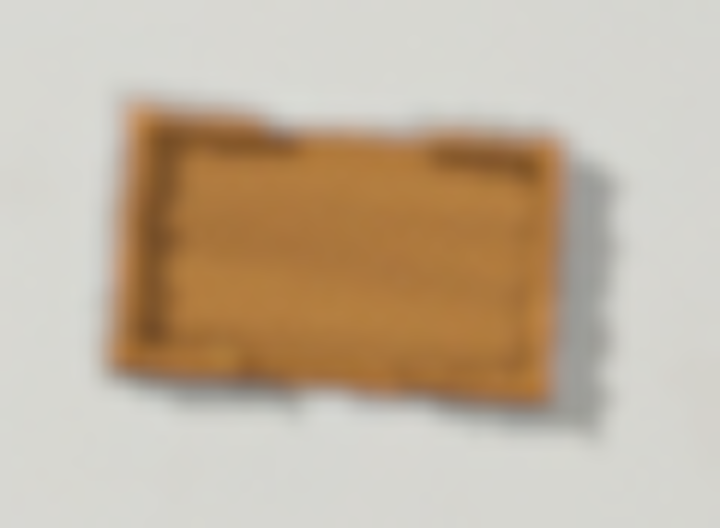

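Run:
```python
from h import *
s=snap("side");t=snap("top")
for S,q,o in((s,[(95,110),(390,70),(483,378),(167,437)],(288,208)),(t,[(130,100),(568,140),(548,402),(108,370)],(300,208))):
    p=ray(S,np.array(q)/12-.5+o,.015)[:,:2]*1000
    print(p.round(1).tolist(),p.mean(0).round(1),cv2.minAreaRect(p.astype(np.float32)))
    # long-edge directions
    a,b,c,d=p
    for e in((a-d,b-c) if S is s else (a-b,d-c)): print("dir",np.degrees(np.arctan2(e[1],e[0])).round(2),np.linalg.norm(e).round(1))
```

```text
[[442.6, 74.0], [522.7, 83.8], [538.9, -37.7], [458.3, -52.4]] [490.6  16.9] ((491.0368957519531, 15.826728820800781), (81.78632354736328, 127.40485382080078), 7.069634437561035)
dir 97.07 127.4
dir 97.57 122.6
[[519.0, 84.8], [535.6, -43.1], [457.4, -53.4], [438.4, 72.7]] [487.6  15.2] ((488.255126953125, 14.998573303222656), (81.52523040771484, 128.93272399902344), 8.521522521972656)
dir 97.4 129.0
dir 98.57 127.6
```

Call:
servo_tool(rows=[[[0.2, 0.1, 0], 0], [[0.45, 0.25, 0], 0], [[0.7, 0.4, 0], 0], [[0.9, 0.5, 0], 0], [[0.97, 0.535, 0], 0]])

```text
time: 17.55
tool_pos: [0.458, -0.0672, 0.0493]
ee_rot: [-3.141, -0.001, 1.715]
wrist_force: [-1.3, -0.0, -1.2]
width: 0.0597
```

Call:
servo_tool(rows=[[[0.2, 0.1, 0], 0], [[0.45, 0.25, 0], 0], [[0.7, 0.4, 0], 0], [[0.9, 0.5, 0], 0], [[0.97, 0.535, 0], 0], [[0.97, 0.535, 0.05], 0], [[0.97, 0.535, 0.15], 0], [[0.97, 0.535, 0.15], 0], [[0.97, 0.535, 0.15], 0]])

```text
time: 18.3
tool_pos: [0.488, 0.0127, 0.0366]
ee_rot: [-3.139, -0.0, 1.711]
wrist_force: [-0.4, -0.8, -1.6]
width: 0.06
```

```bash
cat > ov.py <<'E'
import sys
from h import *
from scipy.spatial.transform import Rotation
def corners(cx,cy,L,W,yaw,z):
    y=np.radians(yaw);u=np.array([np.cos(y),np.sin(y)]);v=np.array([-u[1],u[0]])
    return np.array([[*(np.array([cx,cy])+a*L/2*u+b*W/2*v),z] for a,b in((1,1),(1,-1),(-1,-1),(-1,1))])
tag=sys.argv[1]
o=robot.get_obs();tp=o["tool_pos"];print(tp,o["ee_rot"],o["width"],o["wrist_force"])
s=snap("side");t=snap("top")
for S,n,(x0,y0,x1,y1),f in((s,"side",(280,195,345,265),8),(t,"top",(295,200,365,260),10)):
    im=cv2.resize(S["pixels"][y0:y1,x0:x1,::-1],None,fx=f,fy=f,interpolation=cv2.INTER_CUBIC)
    cv2.imwrite(f"pics/{tag}_{n}.png",im)
    for C,col in((corners(.4887,.014,.131,.081,98.1,.015),(255,0,0)),(corners(tp[0],tp[1],.11,.06,98.1,tp[2]+.006),(255,0,255))):
        q=((proj(S,C)+.5-[x0,y0])*f).astype(np.int32);cv2.polylines(im,[q],True,col,1)
    cv2.imwrite(f"pics/{tag}_{n}_ov.png",im)
E
python3 ov.py q1
```

```text
[0.48796212 0.01267628 0.03662941] [-3.13889109e+00 -2.14529377e-04  1.71131224e+00] 0.05998977436082103 [-0.39486976 -0.83420231 -1.55545334]
```

View pics/q1_side_ov.png

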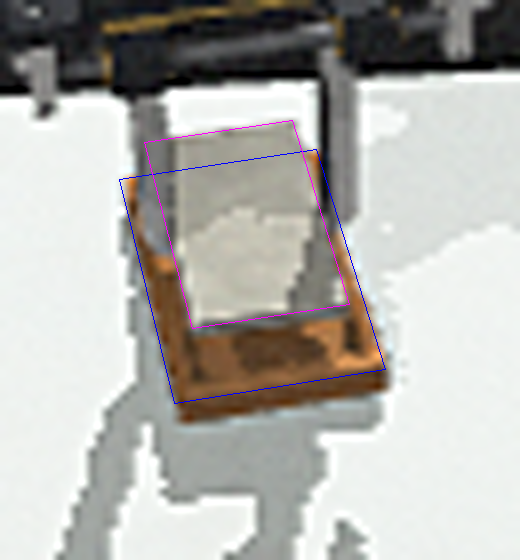

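View pics/q1_top_ov.png

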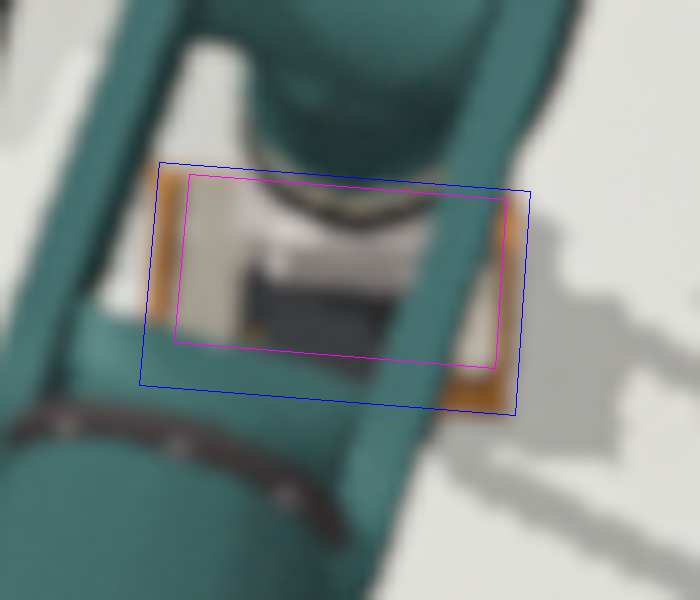

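Call:
servo_tool(rows=[[[0, 0, 0.08], 0], [[0, 0, 0.15], 0], [[0, 0, 0.2], 0], [[0, 0, 0.2], 0], [[0, 0, 0.2], 0]])

```text
time: 18.82
tool_pos: [0.4887, 0.0137, 0.0213]
ee_rot: [-3.14, -0.0, 1.713]
wrist_force: [-0.3, 0.6, -1.0]
width: 0.0593
```

```bash
python3 ov.py q2
```

```text
[0.48874283 0.01368634 0.02127292] [-3.14042491e+00 -3.36211160e-04  1.71266314e+00] 0.05929230681919716 [-0.28646185  0.62986914 -1.00626799]
```

View pics/q2_side_ov.png

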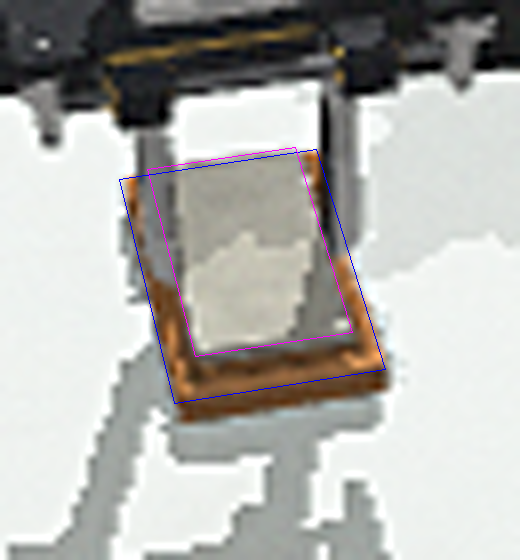

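View pics/q2_side.png

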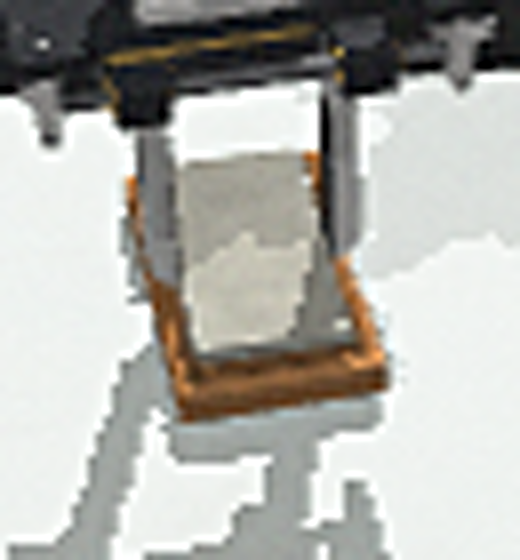

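View pics/q2_top.png

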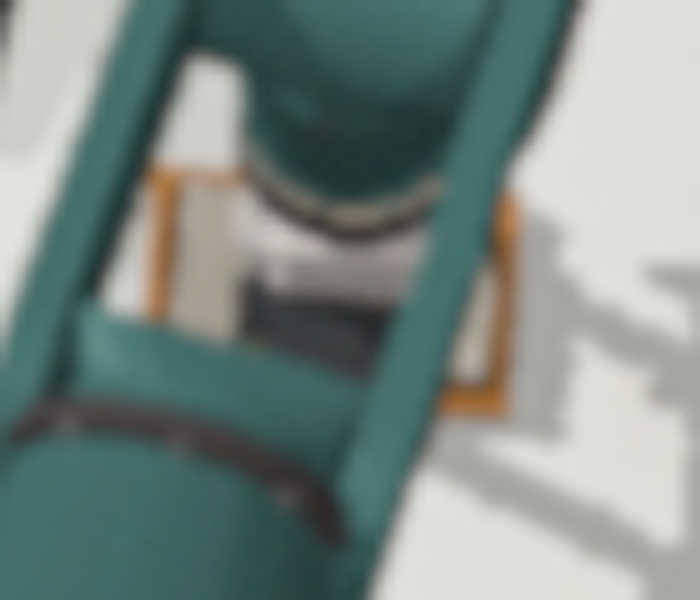

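Call:
servo_tool(rows=[[[0, 0.006, 0], 0], [[0, 0.006, 0.03], 0], [[0, 0.006, 0.05], 0], [[0, 0.006, 0.07], 0], [[0, 0.006, 0.09], 0], [[0, 0.006, 0.11], 0], [[0, 0.006, 0.13], 0], [[0, 0.006, 0.15], 0], [[0, 0.006, 0.16], 0], [[0, 0.006, 0.16], 0]])

```text
time: 19.75
tool_pos: [0.4895, 0.0137, 0.0088]
ee_rot: [-3.141, -0.0, 1.713]
wrist_force: [0.0, -0.3, -1.4]
width: 0.0597
```

```bash
python3 ov.py q3
```

```text
[0.48947778 0.01374478 0.00877965] [-3.14111729e+00 -1.94188615e-04  1.71264073e+00] 0.05967301071118788 [ 0.03453979 -0.28064099 -1.42056982]
```

View pics/q3_side.png

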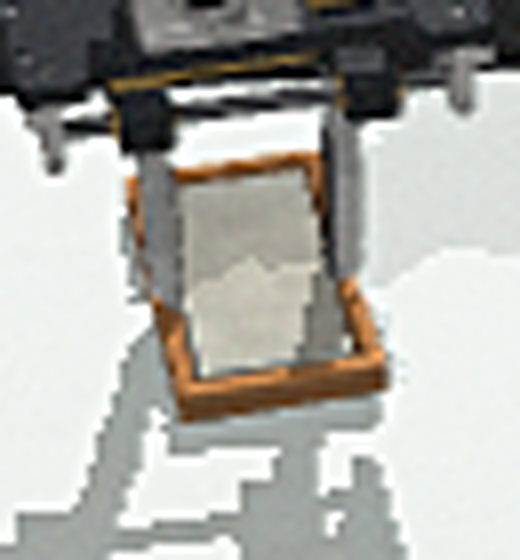

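Call:
servo_tool(rows=[[[0, 0, 0.01], 0], [[0, 0, 0.02], 0], [[0, 0, 0.02], 0], [[0, 0, 0.02], 0]])

```text
time: 20.18
tool_pos: [0.4897, 0.0137, 0.0074]
ee_rot: [-3.142, -0.0, 1.713]
wrist_force: [0.0, -0.1, -1.2]
width: 0.0592
```

Call:
servo_tool(rows=[[[0, 0, 0], 0], [[0, 0, 0], 0], [[0, 0, 0], 0], [[0, 0, 0], 0], [[0, 0, 0], 0], [[0, 0, 0], 0], [[0, 0, 0], 0]], grip=-1)

```text
time: 20.77
tool_pos: [0.4897, 0.0138, 0.0075]
ee_rot: [3.141, -0.0, 1.713]
wrist_force: [-0.4, -0.2, 0.4]
width: 0.094
```

Call:
servo_tool(rows=[[[0, 0, -0.1], 0], [[0, 0, -0.3], 0], [[0, 0, -0.6], 0], [[0, 0, -0.9], 0], [[0, 0, -1], 0]])

```text
time: 21.18
tool_pos: [0.4921, 0.0136, 0.0919]
ee_rot: [3.135, 0.002, 1.713]
wrist_force: [0.4, 0.1, 0.5]
width: 0.0942
```

Call:
servo_tool(rows=[[[0.3, -0.2, -0.3], 0], [[0.6, -0.4, -0.6], 0], [[0.9, -0.8, -0.8], 0], [[1, -1, -0.8], 0]])

```text
time: 21.52
tool_pos: [0.3989, 0.0835, 0.1552]
ee_rot: [3.136, -0.001, 1.714]
wrist_force: [0.2, 0.7, -0.0]
width: 0.0941
```

Call:
servo_tool(rows=[[[0.3, 0, 0], 0], [[0.6, 0, 0], 0], [[0.9, 0, 0], 0], [[1, 0, 0], 0]])

```text
time: 21.85
tool_pos: [0.387, 0.163, 0.1514]
ee_rot: [3.141, -0.001, 1.715]
wrist_force: [0.9, 0.9, 0.3]
width: 0.0941
```

Call:
servo_tool(rows=[[[0.3, 0, 0], 0], [[0.6, 0, 0], 0], [[0.9, 0, 0], 0], [[1, 0, 0], 0], [[1, 0, 0], 0], [[1, 0, 0], 0]])

```text
time: 22.35
tool_pos: [0.3766, 0.2393, 0.1512]
ee_rot: [-3.141, 0.001, 1.713]
wrist_force: [0.9, 0.3, 0.9]
width: 0.0941
```

```bash
python3 ov.py q4; python3 -c "
from h import *
snap('side','fin_s');snap('top','fin_t')"
```

```text
[0.37661082 0.23928024 0.15115846] [-3.14102337e+00  1.31555885e-03  1.71321650e+00] 0.09412141406406235 [0.91311726 0.29330373 0.89697056]
```

View pics/q4_side.png

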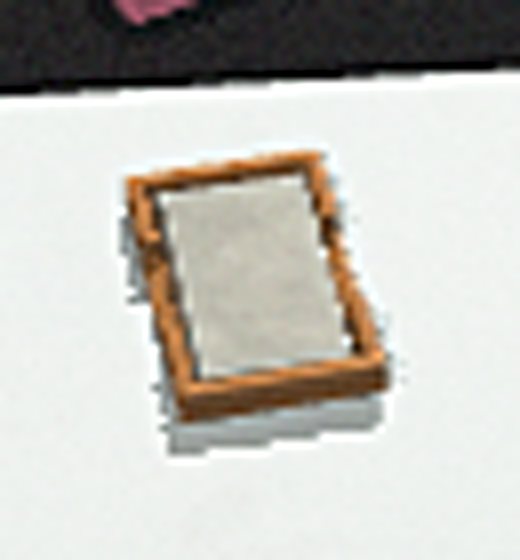

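View pics/q4_top.png

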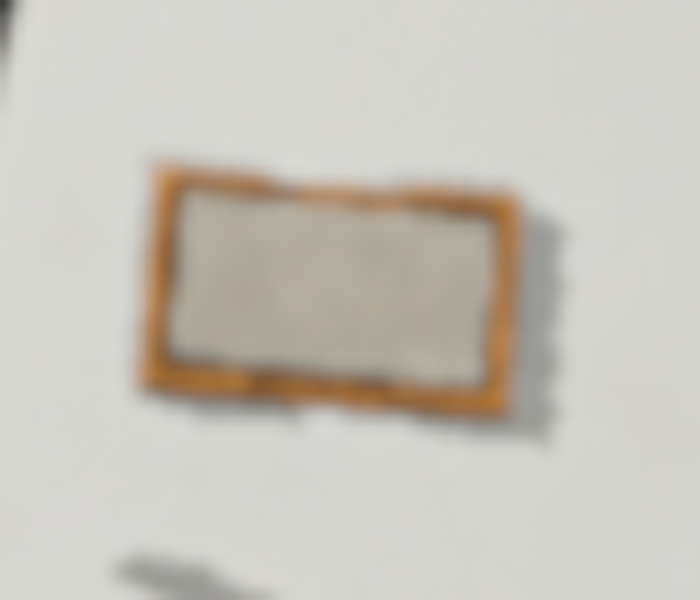

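View pics/fin_s.png

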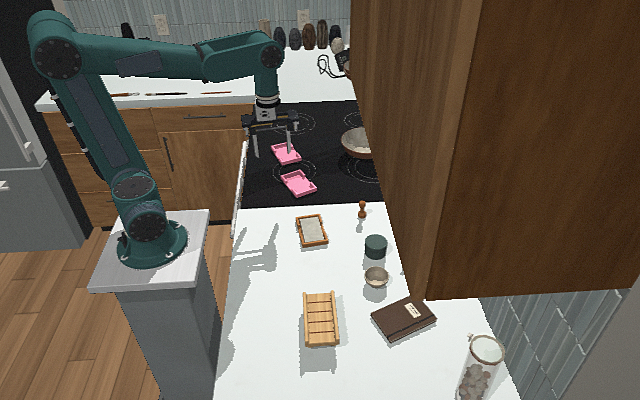

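The stone lies flat inside the case, at top (328,229) and side (312,231), with a dark gap on every side. The tin (376,246), bowl (376,277) and stamp (362,209) are where they were, and the gripper is clear.

```bash
python3 -c "
from bench import robot
robot.close_job()"
```

```text
the job is handed in; nothing more can be done
```

The stone is flat in its wooden case and the job is handed in; no verdict came back. It took about 22 s of the 64 s allowed.

- **What I did:** I pushed the stone to the robot's left until its end stuck out about 45 mm past the stand. I then took it by that end, lifted it and laid it flat on the counter, and let go. After that I took it again by its middle and set it down in the brown case.
- **Last checks:** Both camera views show the stone inside the case walls with a thin gap all round. The wrist-force readings stayed within a few newtons throughout. The tin, bowl and stamp look unmoved by eye in the side view, and the gripper is open and well clear.
- **Disagreements:** The two cameras differed by about 2 to 3 mm on the case's position across its width, so I used a value between them. Just before lowering, the side view suggested a 0.5 mm shift and I applied it. The stone then went in with no contact force.

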